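# Isolate the air line and set the needle valve a quarter turn off its seat

### The job

Shut off the air by swinging the ball valve's flat lever from along the tube to square across it, fully against its stop. Then screw the needle valve's round knurled knob clockwise until it just seats, without forcing it, back it off a quarter turn, and finish still gripping the knob there so that it cannot creep while I tighten the lock nut. Leave the spanner, screwdriver and hex key where they lie.

Things in the scene. Friction and masses are not known exactly. Their poses are not given: they have to be found in the camera images.
- air_line: Bench air line, fixed on the worktop: steel plate 84 x 280 x 8 mm; a 16 mm steel tube rises at one end, runs level over the plate (axis 52 mm high) through a brass ball valve, a pipe clamp and a brass needle valve, and goes down at the other end. Origin: centre of the plate's underside, z up; y along the tube from ball valve (axis at y = -50 mm) to needle valve (y = +55 mm), both at x = 0.
- ball_valve (a joint): Turn of the ball valve's lever about its upright axis (rad): 0 = along the tube, pointing to the line's -y (air on); grows clockwise seen from above to 1.571 = at its stop, square across the tube, pointing to the line's -x (air off). Starts at 0 to 0.25. Friction about 0.22 N m (3 N at the sleeve); it stays where it is left.
- valve_axis (a point): Point on the ball valve's upright axis at the height of the middle of the lever's sleeve, 102 mm above the worktop. The valve itself, with its lever's hub and nut, reaches 93 mm; the tube's top is at 60 mm, the pipe clamp's at 73 mm.
- lever_grip (a point): Grip point in the middle of the lever's black plastic sleeve, 82 mm out from the valve's axis and 102 mm above the worktop. The sleeve is level, 18 mm wide, 8 mm thick (high) and runs from 42 to 112 mm out from the axis, along the line from valve_axis to lever_grip; below it there are at least 38 mm of free space.
- needle_stem (a joint): Turn of the needle valve's knob (rad): 0 = needle just touching its seat; grows counter-clockwise seen from above as it is unscrewed, 1.571 = a quarter turn open. Starts at 1.2 to 3.6. Friction 0.05 N m, stem climbs 1.5 mm a turn. The plastic-tipped needle gives 0.05 rad for every 0.25 N m on its seat; past -0.2 is forcing it. It stays where it is left.
- knob: Round black knurled knob of the needle valve, 34 mm across, rim from 101 to 119 mm above the worktop when seated; grip it from above at any yaw. Its top has a light line from centre to rim. Below it: a bare 9 mm stem, then a lock nut 25 mm across, top 87 mm up. Origin on the axis, 20 mm below the rim's middle; z up; turns with the knob; at joint 0 its axes are those of air_line.
- knob_grip (a point): Point on the knob's axis at the middle of its grip rim, 110 mm above the worktop when seated.
- spanner: Loose open-ended spanner, 25 x 158 x 6 mm, lying on the worktop by the line; bystander. Origin at the centre of its underside.
- screwdriver: Loose screwdriver, 29 x 200 x 27 mm, lying behind the line; bystander. Origin at the centre of its underside.
- hex_key: Loose black hex key, 35 x 87 x 6 mm, lying in front of the line; bystander. Origin at the centre of its underside.

How it is judged (in metres and radians):
On the way, in this order (a step that is already met when the one before it is completed fails the run):
1. the ball valve is shut: its lever square across the tube, within 0.15 rad of its stop (value of joint ball_valve above 1.42 rad), for 0.2 s.
2. the needle valve is screwed in until it seats (within 0.06 rad of the seat), the ball valve still shut (value of joint needle_stem below 0.06 rad and value of joint ball_valve above 1.42 rad), for 0.2 s.
At the end, for the whole second after the job is handed in: The program ends holding: the ball valve is shut (within 0.15 rad of its stop), the needle valve stands a quarter turn off its seat (1.57 rad, give or take 0.25) and still, and the fingers grip the knob with more than 4 N, the TCP within 35 mm of the middle of its rim (value of joint ball_valve above 1.42 rad and value of joint needle_stem between 1.32 and 1.82 rad and velocity of joint needle_stem between -0.1 and 0.1 rad/s and contact force between the fingers and knob above 4 N and distance between the grasp point and knob_grip below 0.035 m); the arm keeps its last pose, push and grip.
It fails at once if the needle is forced into its seat (more than 0.2 rad past first touch) (value of joint needle_stem below -0.2 rad).
It fails at once if the spanner, screwdriver or hex key is shifted by more than 30 mm (distance of any of spanner, screwdriver, hex_key from where it was at the start of the episode above 0.03 m).
It also fails if it takes over 69 s, if anything falls off the work surface, if the arm or the gripper's body presses on something with over 40 N, if the wrist force passes 120 N, or if a joint passes its speed limit or range.

### The arm

A 6-joint arm with a two-finger parallel gripper is mounted at the origin on a cart in front of the work surface, level with it; the furniture and walls round the work are solid. World frame = base frame: x ahead of the robot, y to its left, z up, the work surface at z = 0. Lengths are in mm, angles in rad, forces in N, time in s.
With the tool pointing down it reaches from about 300 to 775 mm from the base axis. Payload 14.6 kg.
Tool frame: the origin (TCP) lies between the finger pads, 19 mm behind the fingertips; this is the grasp point; z points along the fingers, y is the line along which they close (so a half turn about z gives the same grasp; the last joint's range is limited). The gripper opens to 94 mm and grips with 3 to 60 N. Pads are 16 mm wide; open, the fingers measure 119 mm over their backs; the gripper's body (75 mm by 177 mm) begins 78 mm behind the grasp point.
Start: joints at [-1.233, 0.3, 1.521, -0, 1.321, -0.067], TCP at [216.601, -505.542, 224.246] pointing down, gripper open.
Joint ranges: [-3.03, 3.03], [-0.79, 2.21], [0.23, 2.52], [-1.04, 4.18], [0, 3.07], [-2.55, 2.55]. Speed limits (rad/s): [2.22, 2.22, 2.57, 3.14, 3.14, 3.14].

### API

Orientations are given as [roll, pitch, yaw] about the fixed x, y, z axes, in that order (R = Rz(yaw) Ry(pitch) Rx(roll)).
In Python, from cell import manip gives the robot as it stands. The module is installed in compiled form; this text tells all that it offers.
- The arm moves only by the shell command python3 -m creep 'ROWS' [FORCE]. ROWS is JSON, a list of rows, each a list of 3 entries, a list of its own where there are three numbers: the opening, from -1 (shut) to 1 (fully open), then the shift along the tool's x, y, z in cm, then the turn about the tool's z in units of 5 degrees (1.0 is 5 degrees). In form: [[grip, [tx, ty, tz], roll], ...]. A call has 1 to 12 rows; each row is the pose to reach, as a shift and turn from the pose commanded when the call began, along the tool's axes at that moment; what a row does not reach only later rows make up. A row lasts 1/10 s, in which the tool goes at most 50 mm and 8.59 degrees, less where a joint would pass 70% of its speed; a pose out of reach is approached as far as the arm can. A call with a gripper value outside its range is refused whole. The fingers move at their own pace and stop on an object; FORCE is the grip in N (left out, the last holds). Time passes only in rows, so rows that repeat a pose let the fingers close. It gives the time, the measured TCP pose, the force, the opening and the grip force at its end, in the units of the state.
- manip.read_state(): the state, without advancing time (a new reading comes with each control period).
- manip.camera(name): name is "scene" or "top"; returns the picture (420x560x3 uint8, red, green, blue); there is no depth.
- manip.camera_params(name): a dict with "fovy" (degrees; the focal length in pixels is half the picture's height over the tangent of half this angle, whatever the lens; pixels are square), "cx", "cy" (the principal point, pixels), "origin" and "attitude" of the camera in the world. Camera axes: x right, y down, z forward; pixel columns grow to the right and rows downward; lengths in mm; the calibration is good to about 2 mm. A picture is of the moment at which its call begins. camera_params takes no time and is no camera call.
- manip.sign_off(): hands the job in; it is judged then, once.
The state is a dict: "clock": time; "joints": joint angles; "qd": joint speeds; "effort": joint torques, N m; "eef_pos": TCP position; "eef_rot": TCP orientation; "wrist_force": force on the tool from outside, world axes, zero at the start; "moment": the same for the moment, N m; "finger_gap": finger opening in mm; "finger_force": force on a finger pad.
Only numpy, scipy, OpenCV 4.12 (cv2) and the standard library are available. Lean on these libraries where they do the work, as an engineer would, in place of code of your own. Each camera call takes 0.05 s, during which the arm holds its last target. There are 200 camera calls.

## Working session

There is one attempt and no reset: what is moved stays moved. The work goes in short steps, Python scripts to look and compute and a shell command to move; the robot and the scene stay as the last step left them, time stands still between calls to the robot, and variables do not carry over. Pictures are saved under pics/ and viewed, at most 10 in all, crops included, and the job is handed in when it is done.

```bash
mkdir -p pics
python3 - <<'E'
from cell import manip
import cv2
for n in("scene","top"):
    cv2.imwrite(f"pics/{n}0.png",manip.camera(n)[:,:,::-1]); print(n,manip.camera_params(n))
print(manip.read_state())
E
```

```text
scene {'fovy': 46.86592390688271, 'cx': 284.5805208717248, 'cy': 211.85684427786248, 'origin': array([238.40598496, 461.01643953, 813.7078633 ]), 'attitude': array([-2.54555867, -0.00414839, -2.39622552])}
top {'fovy': 44.56730939226467, 'cx': 280.4709215096164, 'cy': 217.04871426795606, 'origin': array([421.94909207,  75.88341043, 927.40166963]), 'attitude': array([-2.98395149,  0.0209399 , -1.57390291])}
{'clock': 0.1, 'joints': array([-1.23257491e+00,  3.00369630e-01,  1.52149299e+00,  5.01779034e-05,
        1.32069821e+00, -6.66038794e-02]), 'qd': array([-1.30219864e-04,  3.90657052e-06, -5.25766903e-04, -2.24415891e-04,
       -1.62211231e-04, -2.74342994e-04]), 'effort': array([ 1.55457914e-03, -5.32649946e+01, -3.53286195e+01,  7.10146339e-02,
        2.34560575e-02, -6.10813800e-05]), 'eef_pos': array([ 216.56044166, -505.34749953,  223.77924739]), 'eef_rot': array([-3.14062986e+00, -1.12933669e-04,  4.04812796e-01]), 'wrist_force': array([-0.06687279,  0.49289095, -0.19432407]), 'moment': array([ 0.00630152, -0.04979535,  0.05050635]), 'finger_force': 0.0, 'finger_gap': 94.22686031748947}
```

View pics/scene0.png

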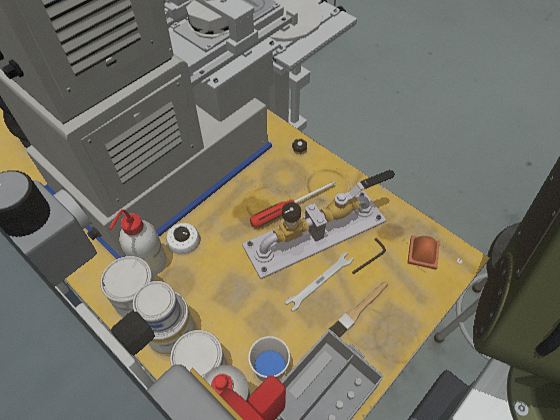

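View pics/top0.png

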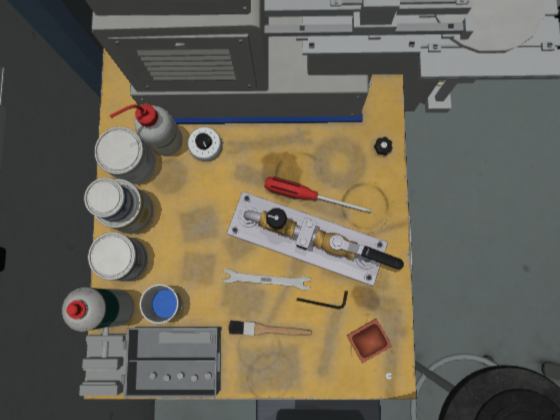

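The top view shows the line with its knob at about (275,218), the ball valve at about (340,243) and the sleeve at about (382,258). In the scene view the knob is at about (292,211) and the sleeve at about (378,180). I'll enlarge both.

Run:
```python
import cv2,numpy as np
a=cv2.imread("pics/top0.png")[180:300,220:420]; b=cv2.imread("pics/scene0.png")[150:290,230:410]
cv2.imwrite("pics/c1.png",cv2.resize(a,None,fx=4,fy=4,interpolation=cv2.INTER_CUBIC))
cv2.imwrite("pics/c2.png",cv2.resize(b,None,fx=4,fy=4,interpolation=cv2.INTER_CUBIC))
```

```text
(no output)
```

View pics/c1.png

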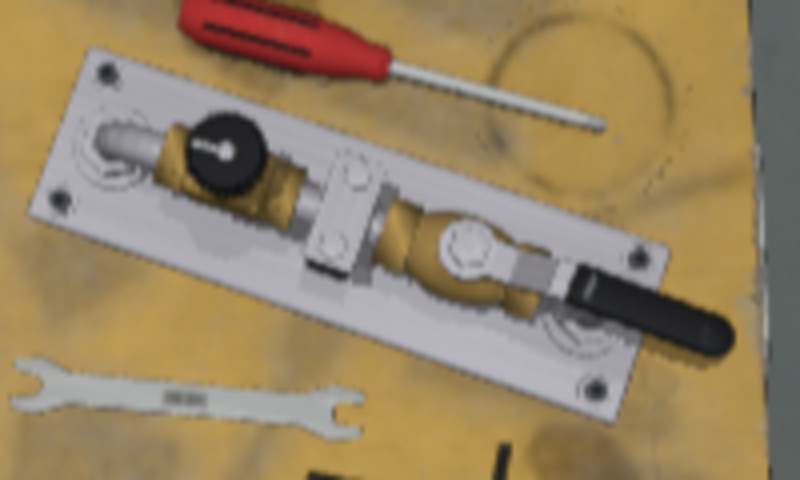

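View pics/c2.png

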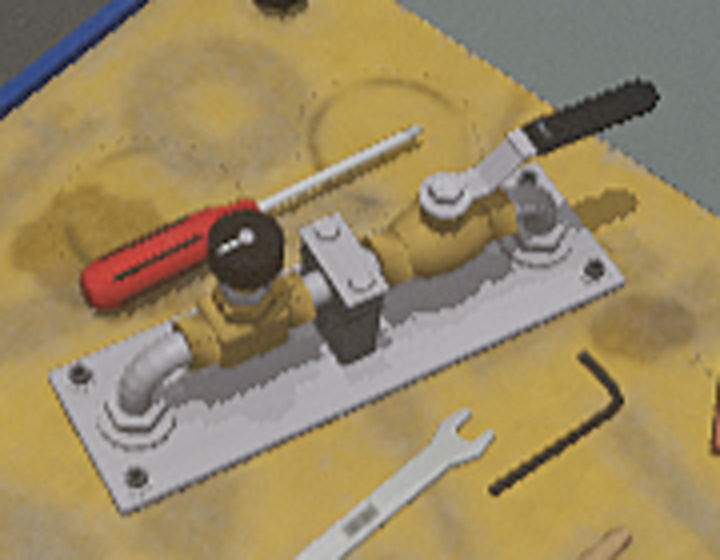

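c1 (top, 4×): the knob's top centre is at (226,151), with its line pointing left to (192,144). The nut is at (467,247) and the sleeve runs (578,287)–(727,338). c2 (scene, 4×): knob (248,237), nut (445,190), sleeve (530,137)–(650,95).

```bash
cat > h.py <<'E'
from cell import manip
import numpy as np
from scipy.spatial.transform import Rotation as R
def ray(n,p):
    c=manip.camera_params(n); f=210/np.tan(np.radians(c["fovy"]/2))
    d=np.array([(p[0]-c["cx"])/f,(p[1]-c["cy"])/f,1]); d=R.from_euler("xyz",c["attitude"]).apply(d)
    return np.array(c["origin"]),d/np.linalg.norm(d)
def atz(n,p,z): o,d=ray(n,p); return o+d*(z-o[2])/d[2]
def tri(p,q):
    L=[ray("top",p),ray("scene",q)]
    A=[np.eye(3)-np.outer(d,d) for o,d in L]
    x=np.linalg.solve(sum(A),sum(a@o for a,(o,d) in zip(A,L)))
    return x,[round(float(np.linalg.norm(a@(x-o))),1) for a,(o,d) in zip(A,L)]
T=lambda u,v:((u+.5)/4-.5+220,(v+.5)/4-.5+180)
S=lambda u,v:((u+.5)/4-.5+230,(v+.5)/4-.5+150)
E
python3 - <<'E'
from h import *
np.set_printoptions(precision=1,suppress=True)
for n,a,b in [("c1",(92,47),(50,375)),("c2",(30,213),(122,513)),("c3",(614,424),(625,283)),("h1",(108,74),(79,374)),("h2",(61,200),(137,478)),("h3",(596,390),(595,269)),("h4",(638,258),(528,178)),("knob",(226,151),(248,237)),("line",(192,144),(220,249)),("nut",(467,247),(445,190)),("s0",(578,287),(530,137)),("s1",(727,338),(650,95))]:
    print(n,*tri(T(*a),S(*b)),atz("top",T(*a),8),atz("scene",S(*b),8))
E
```

```text
c1 [617.9 164.8   4. ] [0.8, 0.8] [616.3 164.    8. ] [616.8 166.5   8. ]
c2 [541.6 192.9   1.2] [1.1, 1.1] [539.8 191.5   8. ] [540.1 195.5   8. ]
c3 [445.5 -69.6   1.7] [1.4, 1.4] [444.1 -69.2   8. ] [445.2 -64.8   8. ]
h1 [604.5 157.   10.5] [1.4, 1.4] [603.7 156.5   8. ] [607.  156.7   8. ]
h2 [546.4 177.8   8.9] [0.9, 0.9] [545.6 177.5   8. ] [547.6 177.9   8. ]
h3 [459.9 -61.1   9.2] [1.0, 1.0] [459.1 -61.7   8. ] [461.1 -61.4   8. ]
h4 [518.2 -81.3  11.7] [0.8, 0.8] [517.8 -82.2   8. ] [520.2 -83.4   8. ]
knob [550.6  99.6 119.1] [0.6, 0.6] [567.6 102.6   8. ] [601.1  42.1   8. ]
line [553.7 113.4 121.3] [1.2, 1.2] [571. 118.   8.] [606.5  57.1   8. ]
nut [515.3   1.7  87.8] [1.0, 1.0] [523.2  -5.8   8. ] [546.7 -48.3   8. ]
s0 [498.8 -40.6 101.7] [2.6, 2.6] [504.9 -55.    8. ] [ 535.7 -105.3    8. ]
s1 [ 476.3 -101.4   96.9] [0.3, 0.3] [ 481.9 -120.6    8. ] [ 506.1 -171.1    8. ]
```

```bash
python3 -m creep '[[0,[8.3,-5.8,0],-2],[0,[41.7,-28.9,0],-9.3],[0,[41.7,-28.9,0],-9.3],[0,[41.7,-28.9,0],-9.3],[0,[41.7,-28.9,0],-9.3],[0,[41.7,-28.9,0],-9.3],[0,[41.7,-28.9,0],-9.3],[0,[41.7,-28.9,0],-9.3],[0,[41.7,-28.9,0],-9.3],[0,[41.7,-28.9,0],-9.3],[0,[41.7,-28.9,0],-9.3],[0,[41.7,-28.9,0],-9.3]]' 25; python3 -m creep '[[0,[0,0,0],0],[0,[0,0,0],0],[0,[0,0,0],0]]'; python3 -c "
from cell import manip
s=manip.read_state();print(s['joints'],s['eef_pos'],s['eef_rot'],s['moment'],s['wrist_force'])"
```

```text
clock: 1.3
eef_pos: [486.3, -74.7, 223.8]
eef_rot: [-3.141, 0.0, 1.219]
wrist_force: [-0.1, 0.1, -0.1]
finger_gap: 47.2
finger_force: 0.0
clock: 1.6
eef_pos: [485.7, -76.8, 224.4]
eef_rot: [3.141, -0.0, 1.215]
wrist_force: [-0.4, 0.2, -0.1]
finger_gap: 47.0
finger_force: 0.0
[-2.31227259e-01  1.69594146e-01  1.68155715e+00 -2.08361074e-05
  1.29025673e+00  1.25038849e-01] [485.6916132  -76.75486615 224.35419502] [ 3.14140697e+00 -3.15866417e-06  1.21453599e+00] [-0.00939583 -0.05445654  0.04477904] [-0.3593551   0.19930284 -0.11563846]
```

```bash
python3 -m creep '[[0,[0,0,4],0],[0,[0,0,8],0],[0,[0,0,11],0],[0,[0,0,12.2],0],[0,[0,0,12.2],0],[-1,[0,0,12.2],0],[-1,[0,0,12.2],0],[-1,[0,0,12.2],0],[-1,[0,0,12.2],0],[-1,[0,0,12.2],0],[-1,[0,0,12.2],0]]' 25
python3 - <<'E'
from h import *
import cv2
cv2.imwrite("pics/g.png",np.hstack([cv2.resize(manip.camera("top")[190:300,310:430,::-1],None,fx=3.3,fy=3.3),cv2.resize(manip.camera("scene")[130:240,310:430,::-1],None,fx=3.3,fy=3.3)]))
E
```

```text
clock: 2.7
eef_pos: [486.3, -75.7, 102.9]
eef_rot: [3.141, -0.0, 1.216]
wrist_force: [-2.2, -0.5, 7.1]
finger_gap: 17.7
finger_force: 25.0
```

View pics/g.png

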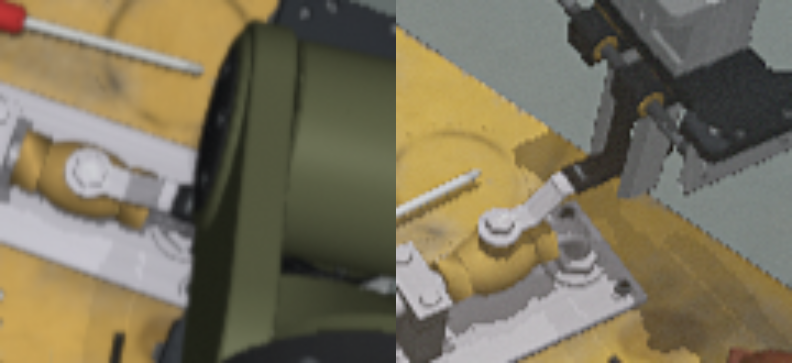

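The scene half shows both fingers astride the sleeve, and the gap of 17.7 mm confirms it. Next is the arc about the valve axis.

```bash
python3 -m creep '[[-1,[0.05,-0.86,0],1.2],[-1,[0.18,-1.71,0],2.4],[-1,[0.4,-2.53,0],3.6],[-1,[0.71,-3.34,0],4.8],[-1,[1.1,-4.1,0],6],[-1,[1.57,-4.82,0],7.2],[-1,[2.11,-5.49,0],8.4],[-1,[2.71,-6.09,0],9.6],[-1,[3.38,-6.63,0],10.8],[-1,[4.1,-7.1,0],12],[-1,[4.1,-7.1,0],12]]' 25
```

```text
clock: 3.9
eef_pos: [434.6, -12.0, 102.9]
eef_rot: [3.141, -0.003, 0.166]
wrist_force: [5.0, -0.0, 1.6]
finger_gap: 17.7
finger_force: 25.1
```

```bash
python3 -m creep '[[-1,[0.05,-0.86,0],1.2],[-1,[0.18,-1.71,0],2.4],[-1,[0.4,-2.53,0],3.6],[-1,[0.71,-3.34,0],4.8],[-1,[0.95,-3.8,0],5.5],[-1,[1.1,-4.1,0],6],[-1,[1.1,-4.1,0],6]]' 25;  python3 -m creep '[[-1,[0.01,-0.2,0],0.3],[-1,[0.01,-0.2,0],0.3],[-1,[0.01,-0.2,0],0.3]]'
```

```text
clock: 4.6
eef_pos: [438.6, 27.9, 102.9]
eef_rot: [3.138, -0.003, -0.355]
wrist_force: [3.1, -20.1, 3.3]
finger_gap: 17.9
finger_force: 25.0
clock: 4.9
eef_pos: [438.8, 28.1, 102.8]
eef_rot: [3.136, -0.003, -0.379]
wrist_force: [-1.5, -35.0, 5.7]
finger_gap: 17.8
finger_force: 25.2
```

```bash
python3 -m creep '[[0,[0,0,0],0],[0,[0,0,0],0],[0,[0,0,0],0],[0,[0,0,-4],0],[0,[0,0,-8],0],[0,[0,0,-11],0],[0,[0,0,-11],0],[0,[0,0,-11],0]]' 20
python3 - <<'E'
from h import *
s=manip.read_state();p=s['eef_pos'];psi=s['eef_rot'][2];d=np.array([550.8,99.7])-p[:2]
print(s['joints'][5],psi,"tx",d@[np.cos(psi),np.sin(psi)],"ty",d@[np.sin(psi),-np.cos(psi)],p)
E
```

```text
clock: 5.7
eef_pos: [438.4, 31.8, 212.1]
eef_rot: [-3.141, -0.0, -0.38]
wrist_force: [0.4, 0.7, -0.5]
finger_gap: 47.4
finger_force: 0.0
1.939739814421467 -0.38014973412324937 tx 79.1996726692654 ty -104.80221173798877 [438.3666062   31.76750635 212.11806802]
```

```bash
python3 -m creep '[[0,[2,-2.6,0],-1.7],[0,[4,-5.2,0],-3.4],[0,[6,-7.9,0],-5.1],[0,[7.92,-10.48,0],-6.8],[0,[7.92,-10.48,0],-8.5],[0,[7.92,-10.48,0],-10.2],[0,[7.92,-10.48,0],-11.9],[0,[7.92,-10.48,0],-13.6],[0,[7.92,-10.48,0],-15.3],[0,[7.92,-10.48,0],-17],[0,[7.92,-10.48,0],-18.7],[0,[7.92,-10.48,0],-20.4]]' 20; python3 -m creep '[[0,[0,0,0],-1.7],[0,[0,0,0],-3.4],[0,[0,0,0],-5.1],[0,[0,0,0],-6.8],[0,[0,0,0],-8.5],[0,[0,0,0],-10.2],[0,[0,0,0],-11.9],[0,[0,0,0],-13.6],[0,[0,0,0],-15.3],[0,[0,0,0],-17],[0,[0,0,0],-18.7],[0,[0,0,0],-20.4]]'; python3 -m creep '[[0,[0,0,0],-1.7],[0,[0,0,0],-3.4],[0,[0,0,0],-5.1],[0,[0,0,0],-5.8],[0,[0,0,0],-5.8],[0,[0,0,0],-5.8]]';python3 - <<'E'
from h import *
import cv2
s=manip.read_state();p=s['eef_pos'];psi=s['eef_rot'][2];d=np.array([550.8,99.7])-p[:2]
print(s['joints'][5],psi,"tx",d@[np.cos(psi),np.sin(psi)],"ty",d@[np.sin(psi),-np.cos(psi)],p,s['moment'])
cv2.imwrite("pics/v.png",np.hstack([cv2.resize(manip.camera("top")[170:290,240:360,::-1],None,fx=3.3,fy=3.3),cv2.resize(manip.camera("scene")[150:270,260:380,::-1],None,fx=3.3,fy=3.3)]))
E
```

```text
clock: 6.9
eef_pos: [550.3, 99.5, 210.3]
eef_rot: [-3.139, 0.001, 1.406]
wrist_force: [-0.4, -0.2, 0.4]
finger_gap: 46.9
finger_force: 0.0
clock: 8.1
eef_pos: [550.3, 99.5, 210.3]
eef_rot: [-3.142, -0.003, -3.097]
wrist_force: [-0.2, -0.3, -0.3]
finger_gap: 47.4
finger_force: 0.0
clock: 8.7
eef_pos: [550.6, 99.5, 211.1]
eef_rot: [3.141, -0.002, -2.599]
wrist_force: [-0.6, -0.2, -0.5]
finger_gap: 47.0
finger_force: 0.0
-1.9999984354459823 -2.5992106030291016 tx -0.2959877718661319 ty 0.09674443193875215 [550.59642925  99.46435791 211.10807972] [ 0.14520521 -0.15607333  0.01993744]
```

View pics/v.png

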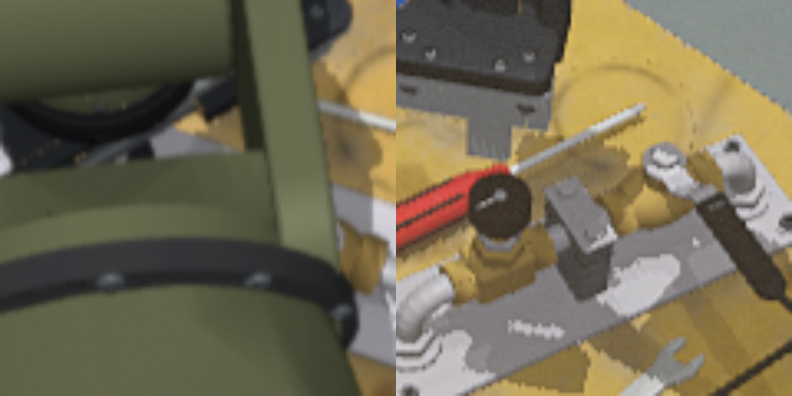

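The right-hand image shows the lever square across the tube and the knob unobstructed at about (500,205). Next I descend and grip.

```bash
python3 -m creep '[[0,[0,0,4],0],[0,[0,0,8],0],[0,[0,0,9.9],0],[0,[0,0,9.9],0],[0,[0,0,9.9],0],[-1,[0,0,9.9],0],[-1,[0,0,9.9],0],[-1,[0,0,9.9],0],[-1,[0,0,9.9],0],[-1,[0,0,9.9],0]]' 20; python3 -c "
from cell import manip
s=manip.read_state();print(s['joints'][5],s['moment'])"; python3 -m creep '[[-1,[0,0,0],1],[-1,[0,0,0.01],2],[-1,[0,0,0.01],3],[-1,[0,0,0.02],4],[-1,[0,0,0.02],5],[-1,[0,0,0.02],6],[-1,[0,0,0.02],6]]' 20; python3 -c "
from cell import manip
s=manip.read_state();print(s['joints'][5],s['eef_rot'][2],s['moment'])"
```

```text
clock: 9.8
eef_pos: [551.5, 99.5, 114.3]
eef_rot: [-3.141, 0.002, -2.597]
wrist_force: [-0.4, -0.7, 6.1]
finger_gap: 33.3
finger_force: 20.0
-2.0020550665748966 [ 0.086616   -0.11938703  0.00864078]
clock: 10.5
eef_pos: [551.6, 98.9, 114.2]
eef_rot: [-3.141, 0.002, -3.124]
wrist_force: [1.5, -4.3, 6.7]
finger_gap: 33.1
finger_force: 20.0
-1.4753237533672807 -3.1241003022188476 [-0.73665701 -0.21444313 -0.05740932]
```

```bash
cat > s.py <<'E'
from h import *
a=[]
for k in range(3): manip.camera("scene"); s=manip.read_state(); a.append([s['moment'][2],s['effort'][5]])
print("j6 %.3f yaw %.3f"%(s['joints'][5],s['eef_rot'][2]),"Mz,eff",np.mean(a,0).round(3),"F",s['wrist_force'].round(1),"z",s['eef_pos'].round(1))
E
python3 s.py; python3 -m creep '[[-1,[0,0,0],1],[-1,[0,0,0.01],2],[-1,[0,0,0.01],3],[-1,[0,0,0.02],4]]' 20; python3 s.py
python3 - <<'E'
from h import *
import cv2
cv2.imwrite("pics/k.png",cv2.resize(manip.camera("scene")[180:240,260:340,::-1],None,fx=7,fy=7,interpolation=cv2.INTER_CUBIC))
E
```

```text
j6 -1.478 yaw -3.121 Mz,eff [-0.056  0.192] F [ 1.1 -3.3  7.4] z [551.6  98.9 114.1]
clock: 11.05
eef_pos: [551.6, 98.6, 114.0]
eef_rot: [-3.141, 0.002, 2.81]
wrist_force: [-0.5, -8.1, 9.0]
finger_gap: 33.7
finger_force: 20.0
j6 -1.129 yaw 2.812 Mz,eff [0.005 0.272] F [-0.1 -6.8  7.4] z [551.6  98.6 114. ]
```

View pics/k.png

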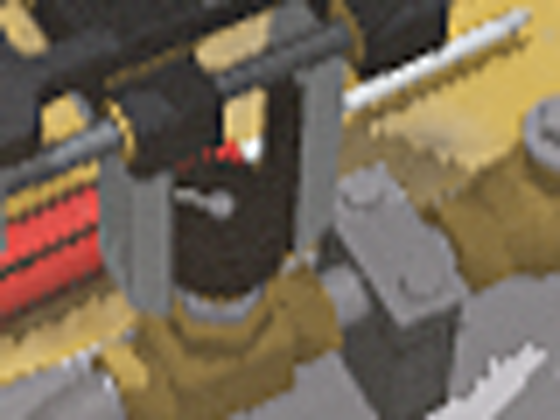

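In the crop the fingers sit astride the knob, and its light line is visible from (222,206) to (178,193). I'll compute that angle.

Run:
```python
from h import *
K=lambda u,v:((u+.5)/7-.5+260,(v+.5)/7-.5+180)
def ang(a,b,z=119.5):
    d=atz("scene",b,z)-atz("scene",a,z); return np.degrees(np.arctan2(d[1],d[0])),np.hypot(*d[:2])
print(ang(K(222,206),K(178,193)), ang(S(248,237),S(220,249)),ang(T(226,151),T(192,144)))
d=atz("top",T(192,144),119.5)-atz("top",T(226,151),119.5);print(np.degrees(np.arctan2(d[1],d[0])))
```

```text
(np.float64(23.08158661765736), np.float64(11.599134091254802)) (np.float64(70.21014337033652), np.float64(13.722361500328802)) (np.float64(29.018451209439483), np.float64(15.099652498123309))
77.87336262068834
```

```bash
python3 -m creep '[[-1,[0,0,0],1],[-1,[0,0,0.01],2],[-1,[0,0,0.01],3],[-1,[0,0,0.02],4]]' 20; python3 s.py;  python3 -m creep '[[-1,[0,0,0],1],[-1,[0,0,0.01],2],[-1,[0,0,0.01],3]]' 20; python3 s.py
```

```text
clock: 11.65
eef_pos: [551.4, 98.3, 113.8]
eef_rot: [-3.141, 0.002, 2.46]
wrist_force: [-2.0, -9.7, 9.7]
finger_gap: 33.7
finger_force: 20.0
j6 -0.779 yaw 2.463 Mz,eff [-0.017  0.273] F [ -1.6 -10.    9.9] z [551.4  98.3 113.9]
clock: 12.1
eef_pos: [551.2, 98.1, 113.8]
eef_rot: [-3.141, 0.002, 2.199]
wrist_force: [-3.9, -11.2, 10.9]
finger_gap: 33.6
finger_force: 20.0
j6 -0.518 yaw 2.201 Mz,eff [-0.005  0.272] F [ -2.9 -10.   11.5] z [551.2  98.1 113.7]
```

```bash
python3 -m creep '[[-1,[0,0,0],0.5],[-1,[0,0,0],0.5]]' 20; python3 s.py;  python3 -m creep '[[-1,[0,0,0],0.5],[-1,[0,0,0],0.5]]' 20; python3 s.py
```

```text
clock: 12.45
eef_pos: [551.1, 98.1, 113.7]
eef_rot: [-3.141, 0.002, 2.157]
wrist_force: [-4.6, -11.1, 11.0]
finger_gap: 33.7
finger_force: 20.0
j6 -0.475 yaw 2.158 Mz,eff [-0.045  0.068] F [ -4.7 -11.4  10.3] z [551.2  98.1 113.7]
clock: 12.8
eef_pos: [551.1, 98.1, 113.7]
eef_rot: [-3.141, 0.002, 2.113]
wrist_force: [-3.3, -10.5, 11.2]
finger_gap: 33.8
finger_force: 20.0
j6 -0.431 yaw 2.115 Mz,eff [-0.035  0.068] F [ -4.7 -10.1  10.4] z [551.1  98.1 113.7]
```

```bash
for i in 1 2; do :; done; python3 -m creep '[[-1,[0,0,0],0.5],[-1,[0,0,0],0.5]]' 20 >/dev/null; python3 s.py;  python3 -m creep '[[-1,[0,0,0],0.5],[-1,[0,0,0],0.5]]' 20 >/dev/null; python3 s.py
```

```text
j6 -0.388 yaw 2.071 Mz,eff [-0.055  0.068] F [ -4.1 -11.7  11.2] z [551.1  98.1 113.7]
j6 -0.344 yaw 2.028 Mz,eff [-0.055  0.068] F [ -4.9 -10.9  11.1] z [551.   98.  113.7]
```

```bash
python3 -m creep '[[-1,[0,0,0],0.5],[-1,[0,0,0],0.5]]' 20 >/dev/null; python3 s.py;  python3 -m creep '[[-1,[0,0,0],0.5],[-1,[0,0,0],0.5]]' 20 >/dev/null; python3 s.py
```

```text
j6 -0.300 yaw 1.984 Mz,eff [-0.049  0.067] F [ -4.9 -12.   12.4] z [551.   98.  113.7]
j6 -0.257 yaw 1.940 Mz,eff [0.008 0.067] F [ -5.8 -10.3  12.2] z [550.9  98.  113.6]
```

```bash
python3 -m creep '[[-1,[0,0,0],0.5],[-1,[0,0,0],0.5]]' 20 >/dev/null; python3 s.py;  python3 -m creep '[[-1,[0,0,0],0.5],[-1,[0,0,0],0.5]]' 20 >/dev/null; python3 s.py
```

```text
j6 -0.213 yaw 1.897 Mz,eff [-0.037  0.067] F [ -5.3 -11.3  12.6] z [550.9  98.  113.7]
j6 -0.169 yaw 1.853 Mz,eff [-0.027  0.067] F [ -5.7 -11.8  13. ] z [550.9  98.  113.6]
```

```bash
cat > line.py <<'E'
from h import *
import cv2,sys
def line(im):
    g=im.min(2).astype(float); c=np.array([550.8,99.7])
    A=np.radians(np.arange(-180,180,3)); best=[]
    prm=manip.camera_params("scene"); f=210/np.tan(np.radians(prm["fovy"]/2)); Rm=R.from_euler("xyz",prm["attitude"])
    for a in A:
        P=np.array([[c[0]+r*np.cos(a),c[1]+r*np.sin(a),119.5] for r in np.linspace(5,13,9)])
        q=Rm.inv().apply(P-prm["origin"]); uv=(q[:,:2]/q[:,2:]*f+[prm["cx"],prm["cy"]]).astype(np.float32)
        best.append(cv2.remap(g.astype(np.float32),uv[:,:1],uv[:,1:],cv2.INTER_LINEAR).mean())
    b=np.array(best); m=np.argsort(-b)[:10]
    return sorted((int(round(np.degrees(A[i]))),int(b[i])) for i in m)
print("start",line(cv2.imread("pics/scene0.png"))); print("now",line(manip.camera("scene")))
E
python3 line.py; python3 s.py
python3 - <<'E'
from h import *
import cv2
cv2.imwrite("pics/k2.png",cv2.resize(manip.camera("scene")[180:240,260:340,::-1],None,fx=7,fy=7,interpolation=cv2.INTER_CUBIC))
E
```

```text
start [(57, 85), (60, 111), (63, 136), (66, 156), (69, 163), (72, 160), (75, 151), (78, 134), (81, 111), (84, 89)]
now [(-33, 65), (-30, 85), (-27, 107), (-24, 124), (-21, 125), (-18, 114), (-15, 99), (-12, 84), (-9, 73), (-6, 63)]
j6 -0.169 yaw 1.853 Mz,eff [-0.055 -0.042] F [ -6.2 -11.2  11.7] z [550.9  98.  113.6]
```

View pics/k2.png

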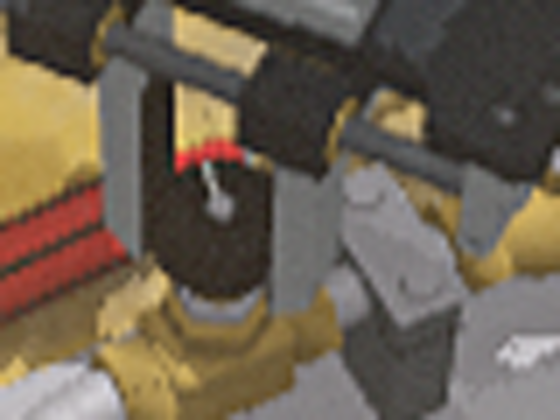

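The line points at about −21°, up from (222,210) to (208,165). That is 92° of knob turn against 105° of tool turn, so it may already be seated and slipping. I'll lower the grip so the slip torque is safely small, then probe.

```bash
sed -i 's/^print("start.*/b=np.array(line(manip.camera("scene"))); w=b[:,1]-b[:,1].min(); print("line",round((b[:,0]*w).sum()\/w.sum(),1))/' line.py
python3 line.py; python3 -m creep '[[-1,[0,0,0],0],[-1,[0,0,0],0],[-1,[0,0,0],0]]' 8; python3 s.py; python3 line.py; python3 -m creep '[[-1,[0,0,0],0.5],[-1,[0,0,0],1],[-1,[0,0,0],1]]'; python3 s.py; python3 line.py
```

```text
line -21.2
clock: 15.65
eef_pos: [550.7, 98.5, 113.1]
eef_rot: [-3.141, 0.001, 1.853]
wrist_force: [-4.5, -7.1, 6.4]
finger_gap: 33.5
finger_force: 8.0
j6 -0.170 yaw 1.853 Mz,eff [0.053 0.048] F [-5.6 -6.5  6.5] z [550.7  98.5 113.1]
line -21.2
clock: 16.15
eef_pos: [550.7, 98.5, 113.1]
eef_rot: [-3.141, 0.001, 1.764]
wrist_force: [-3.9, -5.7, 7.5]
finger_gap: 34.1
finger_force: 8.0
j6 -0.082 yaw 1.766 Mz,eff [-0.001  0.124] F [-4.3 -7.   6. ] z [550.7  98.6 113. ]
line -26.5
```

The knob still follows the tool (5.3° for 5°), so it isn't seated yet. With 8 N capping the torque, I'll continue until the line stops following.

```bash
python3 -m creep '[[-1,[0,0,0],1],[-1,[0,0,0],2],[-1,[0,0,0],2]]' >/dev/null; python3 s.py; python3 line.py; python3 -m creep '[[-1,[0,0,0],1],[-1,[0,0,0],2],[-1,[0,0,0],2]]' > /dev/null; python3 s.py; python3 line.py;python3 -m creep '[[-1,[0,0,0],1],[-1,[0,0,0],2],[-1,[0,0,0],2]]' >/dev/null; python3 s.py; python3 line.py
```

```text
j6 0.092 yaw 1.591 Mz,eff [-0.033  0.212] F [-5.5 -5.7  5.4] z [550.6  98.7 113. ]
line -52.3
j6 0.267 yaw 1.417 Mz,eff [-0.025  0.187] F [-4.9 -4.2  5.7] z [550.6  98.8 112.9]
line -160.5
j6 0.442 yaw 1.242 Mz,eff [-0.037  0.187] F [-4.2 -5.2  5. ] z [550.5  98.7 112.9]
line -48.7
```

Run:
```python
from h import *
import cv2
cv2.imwrite("pics/k3.png",cv2.resize(manip.camera("scene")[180:240,260:340,::-1],None,fx=7,fy=7,interpolation=cv2.INTER_CUBIC))
```

```text
(no output)
```

View pics/k3.png

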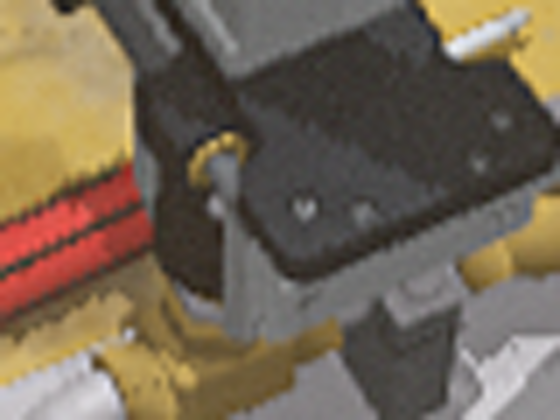

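The gripper now hides the line. I'll open, turn the tool back about 90° in place (that view is clear) and look.

```bash
python3 -m creep '[[0,[0,0,0],0],[0,[0,0,0],0],[0,[0,0,0],-1.7],[0,[0,0,0],-3.4],[0,[0,0,0],-5.1],[0,[0,0,0],-6.8],[0,[0,0,0],-8.5],[0,[0,0,0],-10.2],[0,[0,0,0],-11.9],[0,[0,0,0],-13.6],[0,[0,0,0],-15.3],[0,[0,0,0],-17]]'; python3 s.py; python3 line.py
python3 - <<'E'
from h import *
import cv2
cv2.imwrite("pics/k4.png",cv2.resize(manip.camera("scene")[180:240,260:340,::-1],None,fx=7,fy=7,interpolation=cv2.INTER_CUBIC))
E
```

```text
clock: 19.1
eef_pos: [550.9, 99.6, 112.5]
eef_rot: [3.141, 0.0, 2.732]
wrist_force: [-0.4, -0.1, 0.6]
finger_gap: 47.3
finger_force: 0.0
j6 -1.039 yaw 2.723 Mz,eff [-0.01  -0.576] F [ 0.9  0.2 -0. ] z [550.9  99.5 112.5]
line -56.1
```

View pics/k4.png

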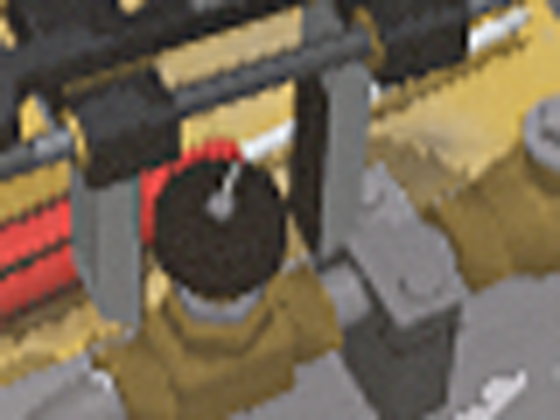

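The line runs from (220,207) to (240,165), at about −56°. That is 30° of knob for 30° of tool, so there is no slip and it isn't seated yet. I'll regrip and continue with the line in view.

```bash
python3 -m creep '[[-1,[0,0,0],0],[-1,[0,0,0],0],[-1,[0,0,0],0],[-1,[0,0,0],0],[-1,[0,0,0],1],[-1,[0,0,0],2],[-1,[0,0,0],2]]' 8 >/dev/null; python3 s.py; python3 line.py
python3 -m creep '[[-1,[0,0,0],1],[-1,[0,0,0],2],[-1,[0,0,0],2]]' >/dev/null; python3 s.py; python3 line.py
python3 -m creep '[[-1,[0,0,0],1],[-1,[0,0,0],2],[-1,[0,0,0],2]]' >/dev/null; python3 s.py; python3 line.py
```

```text
j6 -0.867 yaw 2.550 Mz,eff [-0.05   0.189] F [-2.9 -5.1  1.2] z [550.7  98.9 112.5]
line -68.8
j6 -0.692 yaw 2.376 Mz,eff [-0.035  0.188] F [-2.  -4.5  1.1] z [550.7  98.9 112.5]
line -79.6
j6 -0.518 yaw 2.201 Mz,eff [-0.03   0.189] F [-1.9 -3.5  0.8] z [550.7  98.9 112.5]
line -91.4
```

```bash
python3 -m creep '[[-1,[0,0,0],1],[-1,[0,0,0],1]]' >/dev/null; python3 s.py; python3 line.py
python3 -m creep '[[-1,[0,0,0],1],[-1,[0,0,0],1]]' >/dev/null; python3 s.py; python3 line.py
python3 -m creep '[[-1,[0,0,0],1],[-1,[0,0,0],1]]' >/dev/null; python3 s.py; python3 line.py
```

```text
j6 -0.430 yaw 2.114 Mz,eff [-0.042  0.174] F [-1.7 -4.5  1.5] z [550.7  98.9 112.4]
line -97.0
j6 -0.343 yaw 2.027 Mz,eff [-0.03   0.174] F [-2.4 -5.   1.3] z [550.6  98.9 112.4]
line -101.6
j6 -0.256 yaw 1.940 Mz,eff [0.029 0.257] F [-3.4 -4.2  1. ] z [550.6  98.8 112.4]
line -108.4
```

```bash
python3 -m creep '[[-1,[0,0,0],0.6],[-1,[0,0,0],0.6]]' >/dev/null; python3 s.py; python3 line.py
python3 -m creep '[[-1,[0,0,0],0.6],[-1,[0,0,0],0.6]]' >/dev/null; python3 s.py; python3 line.py
python3 -m creep '[[-1,[0,0,0],0.6],[-1,[0,0,0],0.6]]' >/dev/null; python3 s.py; python3 line.py
```

```text
j6 -0.205 yaw 1.888 Mz,eff [0.074 0.236] F [-2.9 -4.7  0.2] z [550.5  99.  112.4]
line -109.2
j6 -0.152 yaw 1.836 Mz,eff [0.102 0.234] F [-3.3 -4.8  0.9] z [550.5  99.  112.4]
line -109.6
j6 -0.101 yaw 1.784 Mz,eff [0.063 0.229] F [-3.3 -4.1  0.9] z [550.5  99.1 112.4]
line -109.6
```

The line has stopped at −109.6° (the line's −y) and the moment has risen to about 0.1 N m, so the needle is seated. I'll grip firmly and back off 90°.

```bash
python3 -m creep '[[-1,[0,0,0],0],[-1,[0,0,0],0],[-1,[0,0,0],0],[-1,[0,0,0],0]]' 30 >/dev/null; python3 s.py; python3 line.py
python3 -m creep '[[-1,[0,0,0],-1.5],[-1,[0,0,0],-3],[-1,[0,0,-0.01],-4.5],[-1,[0,0,-0.01],-6],[-1,[0,0,-0.02],-7.5],[-1,[0,0,-0.02],-9],[-1,[0,0,-0.02],-10.5],[-1,[0,0,-0.03],-12],[-1,[0,0,-0.03],-13.5],[-1,[0,0,-0.04],-15],[-1,[0,0,-0.04],-16.5],[-1,[0,0,-0.04],-18]]' 30
python3 -m creep '[[-1,[0,0,0],0],[-1,[0,0,0],0]]'; python3 s.py; python3 line.py
```

```text
j6 -0.101 yaw 1.784 Mz,eff [0.07  0.085] F [-4.6 -3.2  1. ] z [550.6  99.1 112.4]
line -109.6
clock: 25.45
eef_pos: [550.4, 98.9, 112.7]
eef_rot: [-3.141, -0.002, -2.923]
wrist_force: [-4.1, -5.6, 0.6]
finger_gap: 33.2
finger_force: 30.0
clock: 25.65
eef_pos: [550.4, 99.0, 112.8]
eef_rot: [-3.141, -0.002, -2.928]
wrist_force: [-5.1, -5.4, 0.5]
finger_gap: 33.2
finger_force: 30.0
j6 -1.671 yaw -2.928 Mz,eff [0.052 0.027] F [-4.4 -4.4  1.3] z [550.4  98.9 112.7]
line -20.6
```

```bash
python3 -c "
from cell import manip
print(manip.sign_off())"
```

```text
the job is handed in; nothing more can be done
None
```

The job is handed in, but sign-off gave no verdict: the lever is hard against its stop, and the needle was seated lightly and then backed off about 89–90° by the camera, with the knob still held at 30 N; I never moved the loose tools, but didn't re-measure them.

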